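# Try the key in a newly fitted latch lock

## Robot

A 6-joint arm with a two-finger parallel gripper is mounted at the origin on a cart in front of the work surface, level with it; the furniture and walls round the work are solid. World frame = base frame: x ahead of the robot, y to its left, z up, the work surface at z = 0. Lengths are in m, angles in rad, forces in N, time in s.
With the tool pointing down it reaches from about 0.3 to 1 m from the base axis. Payload 5.1 kg.
Tool frame: the origin (TCP) lies at the very end of the fingers, on their centre line; the grasp point (between the pads) lies 19 mm behind it; z points along the fingers, y is the line along which they close (so a half turn about z gives the same grasp; the last joint's range is limited). The gripper opens to 95 mm and grips with 3 to 60 N. Pads are 20 mm wide; open, the fingers measure 119 mm over their backs; the gripper's body (75 mm by 180 mm) begins 59 mm behind the grasp point.
Start: joints at [1.16, 0.124, 1.65, -0, 1.367, -0.083], TCP at [0.209, 0.615, 0.215] pointing down, gripper open.
Joint ranges: [-2.61, 2.61], [-1.02, 2.33], [0.03, 2.71], [-1.35, 4.49], [0.32, 2.68], [-2.91, 2.91]. Speed limits (rad/s): [2.57, 2.57, 3.14, 3.14, 3.14, 3.14].

## Interface

Orientations are given as a rotation vector (axis times angle).
In Python, from station import status, vision, manip gives the robot as it stands.
- The arm moves only by the tool play_rows, never from a script. Its argument "plan" is a list of rows, each a list of 6 numbers: the shift along the tool's x, y, z in m, then the turn, a rotation vector about the tool's x, y, z in rad. A call has exactly 10 rows; each row shifts and turns the commanded pose from where the row before left it, along the tool's axes as they then stand; what a row does not reach is not made up. A row lasts 1/8 s, in which the tool goes at most 62.5 mm and 10.7 degrees, less where a joint would pass 70% of its speed; a pose out of reach is approached as far as the arm can. A call is refused whole if a number of a shift passes 0.0625 or a number of a turn 0.188, either way. A call with a gripper value outside its range is refused whole. "hand" is the closure, from 0 (fully open) to 1 (shut), set as the call begins (left out, the last holds). The fingers move at their own pace and stop on an object; "grip_force" is the grip in N (left out, the last holds). Time passes only in rows, so rows that do not move let the fingers close, or fill a call up. It gives the time, the measured TCP pose, the force, the opening and the grip force at its end, in the units of the state.
- status.get_obs(): the state, without advancing time (a new reading comes with each control period).
- vision.snapshot(name): name is "side" or "top"; returns a dict with "color" (480x640x3 uint8, red, green, blue), "fov_y" (degrees; the focal length in pixels is half the picture's height over the tangent of half this angle, whatever the lens; pixels are square), "cx", "cy" (the principal point, pixels), "R" (3x3) and "t" (3): a world point X has camera coordinates R X + t. Camera axes: x right, y down, z forward; pixel columns grow to the right and rows downward; lengths in m; the calibration is good to about 2 mm. A picture is of the moment at which its call begins. There is no depth.
- manip.hand_in(): hands the job in; it is judged then, once.
The state is a dict: "t": time; "q": joint angles; "joint_velocities": joint speeds; "joint_torque": joint torques, N m; "ee_pos": TCP position; "eef_rot": TCP orientation; "wrist_force": force on the tool from outside, world axes, zero at the start; "ft_torque": the same for the moment, N m; "gripper_width": finger opening in m; "gripper_force": force on a finger pad.
Only numpy, scipy, OpenCV 4.12 (cv2) and the standard library are available. Lean on these libraries where they do the work, as an engineer would, in place of code of your own. Each camera call takes 0.05 s, during which the arm holds its last target. There are 200 camera calls.

## Task

Try out the spring latch lock just fitted in the door stile on the bench: swing the keyhole cover well aside, take the key with the round head out of the wooden block, and push it into the keyhole past the sticky pins until its collar sits on the keyhole plate. Then turn the key clockwise about a quarter turn, until the latch bolt is drawn in flush, and finish while still gripping the key and holding it turned against the spring. Leave the key with the oblong head in the block.

Things in the scene. Friction and masses are not known exactly. Their poses are not given: they have to be found in the camera images.
- lock_stile: Piece of door stile, 130 x 260 x 44 mm, flat on a 3 mm mat, outer face up; it does not move. Origin at bench level straight under the keyhole, z up. In its frame it spans x -60 to +70, y -110 to +150 mm, top face 47 mm up; the edge at x = -60, with the latch bolt, looks to the robot. Steel keyhole plate on the top face: x -30 to +50, y -24 to +24 mm, top 53 mm up.
- keyhole (a point): Centre of the keyhole's mouth at the top of the keyhole plate, 53 mm above the bench. Axes as the stile's: x along the slot, away from the latch bolt; z up, out of the hole. The keyhole is an upright slot, 31 mm along x, 10 mm along y, with a 2.5 mm bevel round its mouth; its sides are fixed down to 27 mm below the plate's top, the turning follower lies below.
- pin_upper (a point): Upper of two sticky spring pins in the keyhole, 13 mm below the plate's top, standing into the slot from its +y side; the lower one, 21 mm below, comes from the -y side. The key's rounded tip pushes them back: up to about 14 N of downward push straight in, about half with wiggles of 1 to 2 mm across the slot (along y). Each snaps back out above the wings once they are past.
- key_home (a point): Where the key's tip stands when the key is fully in: on the keyhole's axis, 46 mm below the plate's top, 7 mm above the bench. The key can turn only when its tip is within 4 mm above this point, and cannot come out while turned.
- keyhole_cover (a joint): Angle of the flat brass swing cover, rad: 0 when it lies over the keyhole; grows as it swings clockwise seen from above, free end towards the stile's +y, to a stop at 1.75. Stays where it is left (about 0.5 N at the stud moves it). 4 mm thick, lies on the keyhole plate, pivot upright at (+36, 0) mm in the stile's frame. The key passes from about 0.8 on.
- cover_stud (a point): Point on the thumb stud at the cover's free end, 66 mm from the pivot, at the stud's top: a brass stud 11 mm across that stands 12 mm above the keyhole plate (65 mm above the bench). It moves with the cover; its x axis points from the stud to the pivot.
- lock_cylinder (a joint): Angle of the sprung follower under the keyhole, rad: 0 at rest, its 9 mm wide slot in line with the keyhole; grows as the key turns clockwise seen from above; stop at 1.40. The key has about 0.08 rad of play in it, so it reads that much less than the key has turned. The spring turns it back with 0.05 N m at 0, 0.12 N m at the stop.
- latch_bolt (a joint): How far the brass latch bolt (28 mm wide, in the edge towards the robot) is drawn in, m: 0 when it stands 12.5 mm proud of the edge plate, 0.0125 when flush, at most 0.014; it moves 10 mm for each radian of the follower.
- latch_key: Key to use: 96 mm long, 60 g, standing tip down in a slot of the wooden block. Origin at the tip on the stem's axis, z up to the head. Stem 7 mm thick; at the tip two wings, one each way along x, 26 mm across, 7 mm thick (y), 14 mm high, lower edge rounded. Collar 16 mm across, underside 46 mm above the tip, rests on the block and later on the keyhole plate. Same after half a turn about z.
- key_head (a point): Centre of the key's head, 80 mm above its tip: a round black disc, 32 mm across (along the key's x and z), 10 mm thick (along its y). Grip it here across the thickness.
- other_key: The key to leave alone, in the block's other slot: like the first, but with one wing and an oblong black head, 42 mm wide and 20 mm high, 10 mm thick, its centre 76 mm above the tip. Origin at its tip.
- key_block: Wooden block, 62 x 170 x 52 mm (x, y, z), that does not move, with two slots, 31 x 10 mm along x and y, 84 mm apart along its y, right through it. Origin at the centre of its underside.

How it is judged:
On the way, in this order (a step that is already met when the one before it is completed fails the run):
1. the cover is swung well aside from the keyhole (value of joint keyhole_cover above 0.8 rad), for 0.2 s.
2. the round-headed key is pushed fully in, collar on the keyhole plate (horizontal distance between latch_key and keyhole below 0.004 m and z of latch_key in the frame of keyhole below -0.042 m and angle between latch_key's own z axis and vertical below 0.12 rad), for 0.1 s.
At the end, for the whole second after the job is handed in: Gripper still holding the round-headed key, which is in to its collar (within 4 mm in depth and sideways, upright) and turned clockwise at least 1.22 rad (follower 1.2), so that the latch bolt stays drawn in 12.2 mm or more, flush with the edge plate; cover still aside (all of step 2 and value of joint latch_bolt above 0.0122 m and value of joint lock_cylinder above 1.2 rad and angle between the x axis of latch_key and the x axis of lock_stile, either way round above 1.22 rad and contact force between the fingers and latch_key above 3 N and contact force between latch_key and lock_stile above 0.5 N and value of joint keyhole_cover above 0.7 rad); the arm keeps its last pose, push and grip.
It fails at once if the oblong-headed key is pulled out of its slot or moved (distance of other_key from where it was at the start of the episode above 0.02 m).
It also fails if it takes over 67 s, if anything falls off the work surface, if the arm or the gripper's body presses on something with over 40 N, if the wrist force passes 120 N, or if a joint passes its speed limit or range.

## Working session

There is one attempt and no reset: what is moved stays moved. The work goes in short steps, Python scripts to look and compute and a tool call to move; the robot and the scene stay as the last step left them, time stands still between calls to the robot, and variables do not carry over. Pictures are saved under pics/ and viewed, at most 10 in all, crops included, and the job is handed in when it is done.

Besides the shell and the picture viewer there is one more tool, called after "Emit:" in YAML: its name, and indented under it one key for each argument. play_rows: Moves the arm, as the interface text tells. Its arguments: {"type":"object","properties":{"plan":{"type":"array","items":{"type":"array","items":{"type":"number"}}},"hand":{"type":"number"},"grip_force":{"type":"number"}},"required":["plan"]}

```bash
mkdir -p pics; cat > h.py <<'E'
import numpy as np, cv2
from station import status, vision, manip
def snap(n,f=None):
    s=vision.snapshot(n)
    if f: cv2.imwrite('pics/'+f,s['color'][:,:,::-1])
    return s
def ray(s,u,v):
    f=240/np.tan(np.radians(s['fov_y'])/2); R=np.array(s['R']);t=np.array(s['t'])
    d=R.T@np.array([(u-s['cx'])/f,(v-s['cy'])/f,1]); return -R.T@t,d/np.linalg.norm(d)
def onz(s,u,v,z):
    o,d=ray(s,u,v); return o+d*(z-o[2])/d[2]
def tri(s1,p1,s2,p2):
    o1,d1=ray(s1,*p1);o2,d2=ray(s2,*p2)
    k=np.linalg.lstsq(np.c_[d1,-d2],o2-o1,rcond=None)[0]
    a=o1+k[0]*d1;b=o2+k[1]*d2; return (a+b)/2,np.linalg.norm(a-b)
def proj(s,X):
    f=240/np.tan(np.radians(s['fov_y'])/2); c=np.array(s['R'])@X+np.array(s['t']); return c[0]/c[2]*f+s['cx'],c[1]/c[2]*f+s['cy']
E
python3 - <<'E'
from h import *
import pickle
a=snap('top','top0.png');b=snap('side','side0.png')
pickle.dump((a,b),open('s0.pkl','wb'))
for s in(a,b):print({k:np.round(v,3) if not isinstance(v,str) else v for k,v in s.items() if k!='color'}, ray(s,320,240)[0])
print(status.get_obs())
E
```

```text
{'fov_y': np.float64(53.126), 'cx': np.float64(320.117), 'cy': np.float64(242.493), 'R': array([[-0.013, -1.   ,  0.019],
       [-0.998,  0.011, -0.06 ],
       [ 0.06 , -0.02 , -0.998]]), 't': array([-0.047,  0.539,  0.904])} [ 0.48296996 -0.03449349  0.93583865]
{'fov_y': np.float64(55.326), 'cx': np.float64(325.921), 'cy': np.float64(240.952), 'R': array([[ 0.935, -0.355, -0.022],
       [-0.188, -0.439, -0.879],
       [ 0.302,  0.826, -0.477]]), 't': array([-0.521,  0.134,  0.758])} [ 0.28279616 -0.75195306  0.46757281]
{'t': 0.1, 'q': array([ 1.16038676e+00,  1.24438028e-01,  1.65151862e+00, -1.81441735e-05,
        1.36749639e+00, -8.26204620e-02]), 'joint_velocities': array([ 1.21468563e-03, -5.88301676e-04, -3.84655431e-03, -1.35833932e-03,
        6.66866534e-05, -7.30515610e-04]), 'joint_torque': array([ 5.94923094e-04, -4.18881619e+01, -3.61096144e+01,  7.76328729e-02,
        4.61763656e-02, -8.17949672e-05]), 'ee_pos': array([0.20908343, 0.61484888, 0.2135223 ]), 'eef_rot': array([-5.12510728e-01, -3.09906197e+00,  2.84035572e-03]), 'wrist_force': array([-0.62984267,  0.18264061, -1.08133736]), 'ft_torque': array([ 0.01618249, -0.03312742, -0.04597129]), 'gripper_force': 0.0, 'gripper_width': 0.09530033059244943}
```

View pics/top0.png

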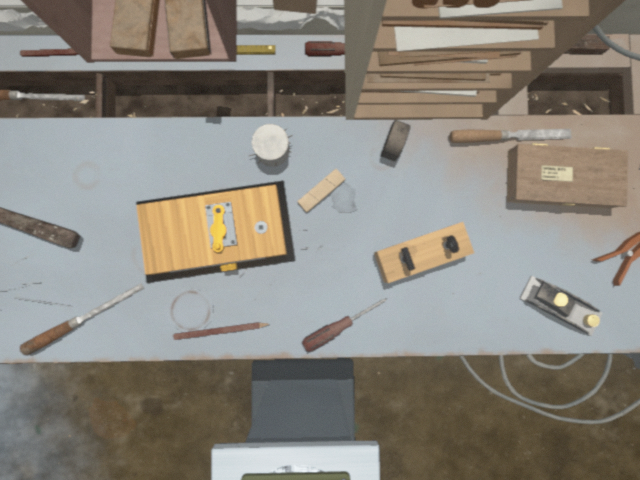

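View pics/side0.png

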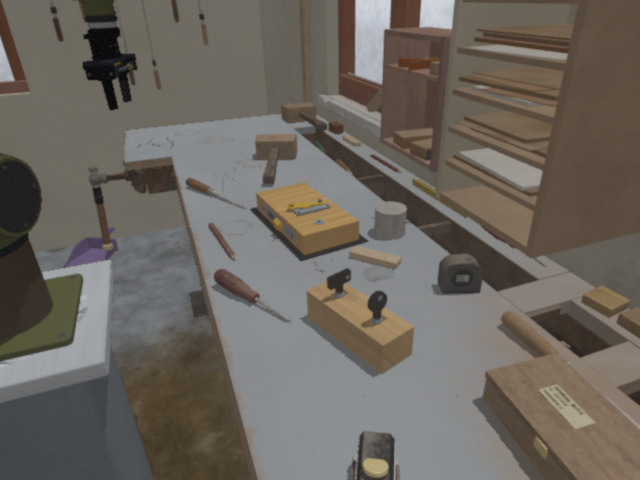

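The top view shows the stile around (215,232) with its brass cover from (217,210) to (219,245). The block is around (424,253). The side view shows the round head at (377,300) and the oblong head at (340,280). Next I'll zoom in on one composite picture.

```bash
python3 - <<'E'
from h import *
import pickle
a,b=pickle.load(open('s0.pkl','rb'))
c=lambda s,x,y,w,h:cv2.resize(s['color'][y:y+h,x:x+w,::-1],(400,300),interpolation=cv2.INTER_CUBIC)
m=np.vstack([np.hstack([c(a,180,195,80,60+0),c(a,375,215,100,75)]),np.hstack([c(b,260,175,100,75),c(b,305,260,108,81)])])
cv2.imwrite('pics/crop0.png',m)
E
```

```text
(no output)
```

View pics/crop0.png

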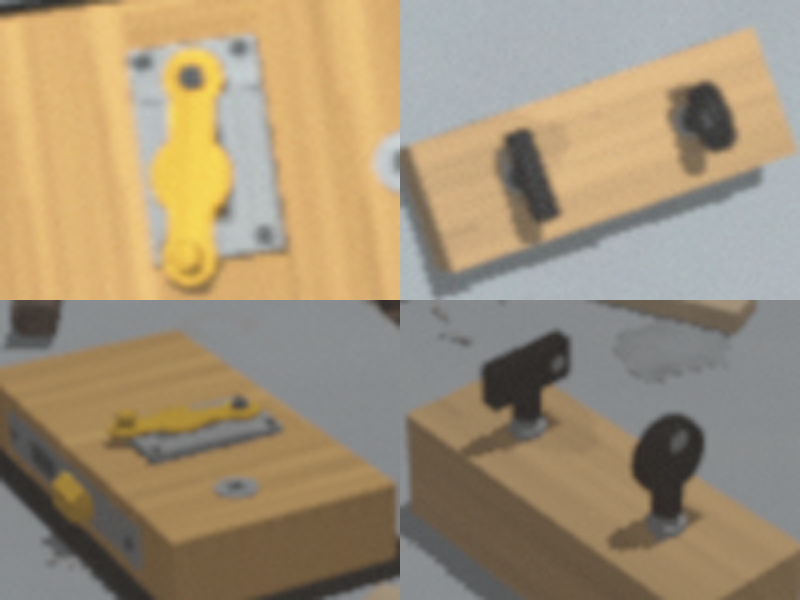

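The composite makes three things clear:
- The cover is turned slightly towards +y. Its pivot is at top (218,210) and its stud at (217.6,248).
- The round key's collar is at the foot of its head, on the right end of the block.
- The oblong key is on the left.

Now I'll measure.

```bash
python3 - <<'E'
from h import *
import pickle
a,b=pickle.load(open('s0.pkl','rb'))
def masks(s):
    hsv=cv2.cvtColor(s['color'],cv2.COLOR_RGB2HSV);H,S,V=[hsv[...,i].astype(int) for i in range(3)]
    return dict(wood=(H<28)&(S>70)&(V>100),brass=(H>=19)&(H<32)&(S>160)&(V>150),black=(V<75))
def big(m,roi):
    x,y,w,h=roi;M=np.zeros(m.shape,np.uint8);M[y:y+h,x:x+w]=m[y:y+h,x:x+w]
    cs,_=cv2.findContours(M,0,cv2.CHAIN_APPROX_NONE);return max(cs,key=cv2.contourArea)
ma,mb=masks(a),masks(b)
for n,k,roi,z in(('stile','wood',(120,170,180,120),.047),('block','wood',(365,215,120,75),.052)):
    c=big(ma[k],roi);P=np.array([onz(a,*p,z)[:2] for p in c[:,0].astype(float)],np.float32)
    r=cv2.minAreaRect(P);print(n,r,'\n',cv2.boxPoints(r).round(4))
    q=cv2.approxPolyDP(c,5,True)[:,0];print(q.tolist())
for k,roi in(('brass',(195,195,50,60)),):
    c=big(ma[k],roi);M=np.zeros((480,640),np.uint8);cv2.drawContours(M,[c],-1,255,-1)
    r=cv2.minAreaRect(c);print('cover',r)
c=big(mb['black'],(360,283,35,24));d=big(mb['black'],(322,262,35,24))
print('side heads',cv2.fitEllipse(c),cv2.boundingRect(c),cv2.minAreaRect(d))
c2=big(ma['black'],(437,230,25,25));print('top round',cv2.minAreaRect(c2),cv2.boundingRect(c2))
c3=big(ma['black'],(395,240,25,35));print('top obl',cv2.minAreaRect(c3))
e,dd=tri(a,cv2.minAreaRect(c2)[0],b,cv2.fitEllipse(c)[0]);print('round head',e,dd)
print('obl',tri(a,cv2.minAreaRect(c3)[0],b,cv2.minAreaRect(d)[0]))
pa,pb=(180+190/5,195+75/5),(260+238/4,175+103/4)
print('pivot',tri(a,pa,b,pb)); print('stud',tri(a,(180+188/5,195+258/5),b,(260+123/4,175+118/4)))
# collars: side (305+668*.27..)
sc=.27
print('collar', tri(a,(375+682/4-100,215+122/4),b,(305+(668-400)*sc,260+(522-300)*sc)))
# plate corners
for p in((128,50),(255,36),(287,246),(160,262)):print('plate',onz(a,180+p[0]/5,195+p[1]/5,.053))
E
```

```text
stile ((0.5565381050109863, 0.14766132831573486), (0.14775623381137848, 0.2622733414173126), 7.833653926849365) 
 [[0.4655 0.2675]
 [0.5012 0.0077]
 [0.6476 0.0278]
 [0.6119 0.2876]]
[[276, 185], [137, 204], [145, 273], [217, 263], [226, 271], [237, 260], [285, 254]]
block ((0.5152965188026428, -0.2442285716533661), (0.06109902262687683, 0.1737421751022339), 18.274240493774414) 
 [[ 0.459  -0.1713]
 [ 0.5135 -0.3363]
 [ 0.5715 -0.3171]
 [ 0.5171 -0.1522]]
[[463, 224], [378, 251], [385, 280], [471, 253]]
cover ((218.0, 228.5), (45.0, 12.0), 90.0)
side heads ((377.261474609375, 299.47637939453125), (14.836474418640137, 19.167699813842773), 61.65294647216797) (368, 291, 19, 16) ((339.2025451660156, 279.0054931640625), (13.230273246765137, 25.37312889099121), 64.98310089111328)
top round ((450.800048828125, 244.6000213623047), (15.205260276794434, 9.838699340820312), 63.43495178222656) (446, 237, 12, 15)
top obl ((406.086181640625, 258.96551513671875), (20.79787826538086, 6.4993367195129395), 68.19859313964844)
round head [ 0.52770172 -0.28409478  0.08824011] 0.0009098408734967006
obl (array([ 0.50290555, -0.20499086,  0.08091636]), np.float64(4.66498331441139e-05))
pivot (array([0.59560747, 0.1341821 , 0.0602473 ]), np.float64(0.0028608647343823543))
stud (array([0.52870125, 0.13428007, 0.06295991]), np.float64(0.0024148841629578685))
collar (array([ 0.52833975, -0.28481579,  0.05254608]), np.float64(0.001612833546190356))
plate [0.60742188 0.15791916 0.053     ]
plate [0.61216089 0.11126551 0.053     ]
plate [0.5343933  0.09967101 0.053     ]
plate [0.52905008 0.14610792 0.053     ]
```

Emit:
play_rows:
  plan:
    - [-0.0457, -0.0352, 0, 0, 0, 0]
    - [-0.0457, -0.0352, 0, 0, 0, 0]
    - [-0.0457, -0.0352, 0, 0, 0, 0]
    - [-0.0457, -0.0352, 0, 0, 0, 0]
    - [-0.0457, -0.0352, 0, 0, 0, 0]
    - [-0.0457, -0.0352, 0, 0, 0, 0]
    - [-0.0457, -0.0352, 0, 0, 0, 0]
    - [-0.0457, -0.0352, 0, 0, 0, 0]
    - [-0.0457, -0.0352, 0, 0, 0, 0]
    - [-0.0457, -0.0352, 0, 0, 0, 0]
  hand: 0.68

```text
t: 1.35
ee_pos: [0.5291, 0.1332, 0.2143]
eef_rot: [-0.513, -3.099, -0.0]
wrist_force: [-0.2, 0.7, 0.5]
gripper_width: 0.0303
gripper_force: 0.0
```

```bash
cat >> h.py <<'E'
from scipy.spatial.transform import Rotation as Ro
def go(x,y,z,yaw):
    "delta to target, tool pointing down with tool y at yaw (deg); shift in the current tool frame, then turn"
    o=status.get_obs();R=Ro.from_rotvec(o['eef_rot']);p=np.array(o['ee_pos'])
    a=np.radians(yaw);Y=np.array([np.cos(a),np.sin(a),0]);Z=np.array([0,0,-1.]);T=Ro.from_matrix(np.c_[np.cross(Y,Z),Y,Z])
    print('t',round(o['t'],2),'pos',p.round(4),'yaw',np.degrees(np.arctan2(*R.as_matrix()[1::-1,1])).round(2),'F',np.round(o['wrist_force'],1),'M',np.round(o['ft_torque'],2),'w',round(o['gripper_width'],4),'gf',np.round(o['gripper_force'],1),'q6',round(o['q'][5],2))
    print('shift',(R.inv().apply(np.array([x,y,z])-p)).round(4),'turn',(R.inv()*T).as_rotvec().round(4))
E
python3 -c "
from h import *
go(.5287,.1343,.090,89)"
```

```text
t 1.35 pos [0.5291 0.1332 0.2143] yaw 71.21 F [-0.2  0.7  0.5] M [-0.01 -0.01  0.07] w 0.0303 gf 0.0 q6 -1.09
shift [0.0007 0.0009 0.1243] turn [ 1.000e-04 -3.000e-04 -3.105e-01]
```

Emit:
play_rows:
  plan:
    - [0.0007, 0.0009, 0, 0, 0, -0.155]
    - [0, 0, 0.02, 0, 0, -0.155]
    - [0, 0, 0.03, 0, 0, 0]
    - [0, 0, 0.03, 0, 0, 0]
    - [0, 0, 0.03, 0, 0, 0]
    - [0, 0, 0.02, 0, 0, 0]
    - [0, 0, 0.0145, 0, 0, 0]
    - [0, 0, 0.01, 0, 0, 0]
    - [0, 0, 0, 0, 0, 0]
    - [0, 0, 0, 0, 0, 0]

```text
t: 2.6
ee_pos: [0.529, 0.1362, 0.0611]
eef_rot: [0.028, 3.14, 0.0]
wrist_force: [-0.5, 0.5, 0.3]
gripper_width: 0.0303
gripper_force: 0.0
```

```bash
python3 -c "
from h import *
go(.5287,.1343,.0595,89)
c=snap('side')['color'][175:250,250:350,::-1];d=snap('top')['color'][190:265,170:270,::-1]
cv2.imwrite('pics/c1.png',cv2.resize(np.hstack([c,d]),(800,300),interpolation=2))"
```

```text
t 2.6 pos [0.529  0.1362 0.0611] yaw 88.98 F [-0.5  0.5  0.3] M [ 0.03 -0.03  0.01] w 0.0303 gf 0.0 q6 -1.4
shift [ 0.0003 -0.0019  0.0016] turn [ 0.0003  0.0016 -0.0003]
```

View pics/c1.png

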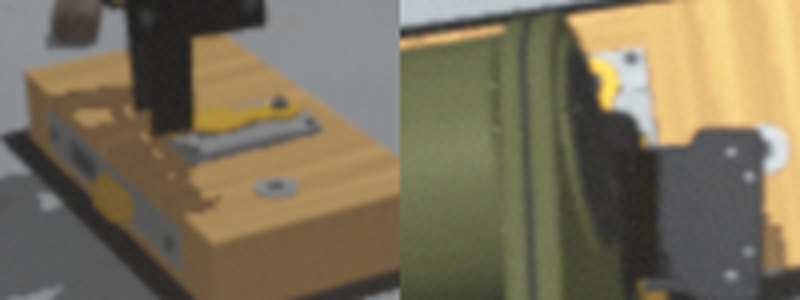

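The side crop shows the fingers straddling the stud end, with the near finger hiding the stud. I'll lower slightly and grip it lightly.

Emit:
play_rows:
  plan:
    - [0, -0.001, 0.0015, 0, 0, 0]
    - [0, 0, 0, 0, 0, 0]
    - [0, 0, 0, 0, 0, 0]
    - [0, 0, 0, 0, 0, 0]
    - [0, 0, 0, 0, 0, 0]
    - [0, 0, 0, 0, 0, 0]
    - [0, 0, 0, 0, 0, 0]
    - [0, 0, 0, 0, 0, 0]
    - [0, 0, 0, 0, 0, 0]
    - [0, 0, 0, 0, 0, 0]
  hand: 1
  grip_force: 5

```text
t: 3.95
ee_pos: [0.5282, 0.1351, 0.0587]
eef_rot: [-0.028, -3.141, -0.0]
wrist_force: [-0.7, 0.5, 0.6]
gripper_width: 0.0104
gripper_force: 5.0
```

Emit:
play_rows:
  plan:
    - [-0.0007, 0.0099, 0, 0, 0, 0.15]
    - [-0.0007, 0.0099, 0, 0, 0, 0.15]
    - [-0.0007, 0.0099, 0, 0, 0, 0.15]
    - [-0.0007, 0.0099, 0, 0, 0, 0.15]
    - [-0.0007, 0.0099, 0, 0, 0, 0.15]
    - [-0.0007, 0.0099, 0, 0, 0, 0.15]
    - [-0.0007, 0.0099, 0, 0, 0, 0.15]
    - [-0.0007, 0.0099, 0, 0, 0, 0.15]
    - [0, 0, 0, 0, 0, 0]
    - [0, 0, 0, 0, 0, 0]

```text
t: 5.2
ee_pos: [0.571, 0.1982, 0.0587]
eef_rot: [-1.796, -2.575, -0.004]
wrist_force: [-1.7, 6.8, 0.6]
gripper_width: 0.0105
gripper_force: 5.0
```

Emit:
play_rows:
  plan:
    - [0, 0, 0, 0, 0, 0]
    - [0, 0, 0, 0, 0, 0]
    - [0, 0, -0.03, 0, 0, 0]
    - [0, 0, -0.05, 0, 0, -0.18]
    - [0, 0, -0.04, 0, 0, -0.18]
    - [0, 0, 0, 0, 0, -0.18]
    - [0, 0, 0, 0, 0, -0.18]
    - [0, 0, 0, 0, 0, -0.18]
    - [0, 0, 0, 0, 0, -0.18]
    - [0, 0, 0, 0, 0, -0.18]
  hand: 0.45

```text
t: 6.45
ee_pos: [0.5714, 0.1957, 0.1785]
eef_rot: [-0.075, 3.141, -0.001]
wrist_force: [0.0, 0.4, -0.0]
gripper_width: 0.0523
gripper_force: 0.0
```

```bash
python3 -c "
from h import *
go(.528,-.2845,.178,108.3)"
```

```text
t 6.45 pos [0.5714 0.1957 0.1785] yaw 92.73 F [ 0.   0.4 -0. ] M [0.02 0.04 0.05] w 0.0523 gf 0.0 q6 -1.38
shift [ 0.0662 -0.4776  0.0007] turn [-0.0004 -0.     -0.2717]
```

Emit:
play_rows:
  plan:
    - [0.0075, -0.053, 0, 0, 0, 0]
    - [0.0075, -0.053, 0, 0, 0, 0]
    - [0.0075, -0.053, 0, 0, 0, 0]
    - [0.0075, -0.053, 0, 0, 0, 0]
    - [0.0075, -0.053, 0, 0, 0, 0]
    - [0.0075, -0.053, 0, 0, 0, 0]
    - [0.0075, -0.053, 0, 0, 0, 0]
    - [0.007, -0.053, 0, 0, 0, 0]
    - [0.0067, -0.0536, 0, 0, 0, -0.136]
    - [0, 0, 0, 0, 0, -0.136]

```text
t: 7.7
ee_pos: [0.5243, -0.2876, 0.1785]
eef_rot: [0.491, -3.103, 0.002]
wrist_force: [0.7, 1.1, 1.3]
gripper_width: 0.0523
gripper_force: 0.0
```

```bash
python3 -c "
from h import *
import pickle
go(.528,-.2845,.068,108.3)
a=snap('top');b=snap('side');pickle.dump((a,b),open('s1.pkl','wb'))
c=lambda s,x,y,w,h:cv2.resize(s['color'][y:y+h,x:x+w,::-1],(400,300),interpolation=cv2.INTER_CUBIC)
m=np.vstack([np.hstack([c(a,180,195,80,60+0),c(a,375,215,100,75)]),np.hstack([c(b,260,175,100,75),c(b,305,240,140,105)])])
cv2.imwrite('pics/crop1.png',m)"
```

```text
t 7.7 pos [ 0.5243 -0.2876  0.1785] yaw 107.97 F [0.7 1.1 1.3] M [0.06 0.04 0.03] w 0.0523 gf 0.0 q6 -2.48
shift [-0.0045  0.0019  0.1105] turn [-0.0009 -0.0006 -0.0058]
```

View pics/crop1.png

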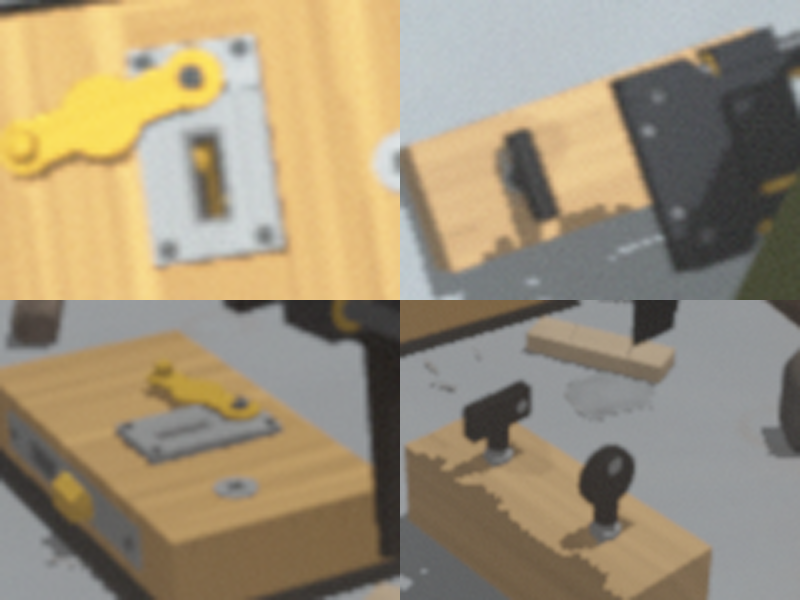

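The cover is well aside, with its stud at top (184,224) and its pivot at (218,210). The keyhole is open around top (221,230) and side (306,207). I'll measure the keyhole and refine the round key's position.

```bash
python3 - <<'E'
from h import *
import pickle
a,b=pickle.load(open('s1.pkl','rb'))
def hole(s,x,y,w,h,thr,z):
    g=cv2.cvtColor(s['color'],cv2.COLOR_RGB2GRAY)[y:y+h,x:x+w]
    g=cv2.resize(g,None,fx=8,fy=8,interpolation=cv2.INTER_CUBIC)
    m=(g<thr).astype(np.uint8);cs,_=cv2.findContours(m,0,cv2.CHAIN_APPROX_NONE)
    c=max(cs,key=cv2.contourArea)[:,0].astype(float);c=(c-3.5)/8+[x,y]
    P=np.array([onz(s,*p,z)[:2] for p in c],np.float32);r=cv2.minAreaRect(P);print(r);
    u=cv2.minAreaRect(c.astype(np.float32))[0];return u
for t in(110,125,140):
    ua=hole(a,213,216,16,28,t,.053);print(t,ua,onz(a,*ua,.053))
    ub=hole(b,294,196,26,20,t,.053);print(ub,onz(b,*ub,.053),tri(a,ua,b,ub))
def fit(s,roi,z=.047):
    pass
# stile axis from far long edge (wood/mat boundary) in top
hsv=cv2.cvtColor(a['color'],cv2.COLOR_RGB2HSV)
w=((hsv[...,0]<28)&(hsv[...,1]>70)&(hsv[...,2]>100))
P=np.array([onz(a,u,np.argmax(w[180:215,u])+180-.5,.047)[:2] for u in range(145,270)],np.float32)
l=cv2.fitLine(P,cv2.DIST_HUBER,0,.001,.001).ravel();print('edge',l, np.degrees(np.arctan2(l[1],l[0])))
E
```

```text
((0.5615662336349487, 0.12916399538516998), (0.029088716953992844, 0.00810602493584156), 6.28519344329834)
110 (221.27284240722656, 229.64328002929688) [0.5615368  0.12916144 0.053     ]
((0.553828239440918, 0.10283521562814713), (0.02508414536714554, 0.05738089606165886), 77.88765716552734)
(306.63653564453125, 212.3176727294922) [0.55294212 0.10285456 0.053     ] (array([0.56246739, 0.13187214, 0.03889048]), np.float64(0.0006770466640635757))
((0.561507523059845, 0.1291942447423935), (0.030483826994895935, 0.009765851311385632), 5.664787292480469)
125 (221.2549591064453, 229.6745147705078) [0.56147954 0.1291942  0.053     ]
((0.5542826056480408, 0.10434142500162125), (0.02971024625003338, 0.05820625275373459), 77.85892486572266)
(306.61639404296875, 212.02154541015625) [0.55338721 0.10430762 0.053     ] (array([0.56237461, 0.13174823, 0.03968191]), np.float64(0.0006025437987517043))
((0.5615000128746033, 0.12923374772071838), (0.03173151612281799, 0.011291837319731712), 7.06857967376709)
140 (221.233642578125, 229.6817169189453) [0.56146668 0.12923324 0.053     ]
((0.5657382607460022, 0.14017106592655182), (0.10965611785650253, 0.05667100474238396), 69.92547607421875)
(306.5, 205.5) [0.56417214 0.13704379 0.053     ] (array([0.56127082, 0.12843795, 0.05703062]), np.float64(0.00033863565687740116))
edge [ 0.13639687 -0.9906543   0.63014555  0.15653174] -82.16059
```

Emit:
play_rows:
  plan:
    - [-0.0045, 0.0019, 0.03, 0, 0, 0]
    - [0, 0, 0.03, 0, 0, 0]
    - [0, 0, 0.025, 0, 0, 0]
    - [0, 0, 0.015, 0, 0, 0]
    - [0, 0, 0.0105, 0, 0, 0]
    - [0, 0, 0, 0, 0, 0]
    - [0, 0, 0, 0, 0, 0]
    - [0, 0, 0, 0, 0, 0]
    - [0, 0, 0, 0, 0, 0]
    - [0, 0, 0, 0, 0, 0]

```text
t: 9.05
ee_pos: [0.5291, -0.2807, 0.0685]
eef_rot: [-0.491, 3.103, -0.001]
wrist_force: [-0.0, -0.2, -0.3]
gripper_width: 0.0523
gripper_force: 0.0
```

```bash
python3 -c "
from h import *
go(.528,-.2845,.068,108.3)"
```

```text
t 9.05 pos [ 0.5291 -0.2807  0.0685] yaw 108.0 F [-0.  -0.2 -0.3] M [0.04 0.04 0.03] w 0.0523 gf 0.0 q6 -2.46
shift [ 0.0022 -0.0033  0.0005] turn [-0.0004  0.0003 -0.0053]
```

Emit:
play_rows:
  plan:
    - [0.0022, -0.0033, 0.0005, 0, 0, -0.005]
    - [0, 0, 0, 0, 0, 0]
    - [0, 0, 0, 0, 0, 0]
    - [0, 0, 0, 0, 0, 0]
    - [0, 0, 0, 0, 0, 0]
    - [0, 0, 0, 0, 0, 0]
    - [0, 0, 0, 0, 0, 0]
    - [0, 0, 0, 0, 0, 0]
    - [0, 0, 0, 0, 0, 0]
    - [0, 0, 0, 0, 0, 0]
  hand: 1
  grip_force: 40

```text
t: 10.3
ee_pos: [0.5279, -0.2844, 0.0677]
eef_rot: [0.499, -3.102, -0.0]
wrist_force: [0.2, -0.3, 0.3]
gripper_width: 0.0107
gripper_force: 40.0
```

```bash
python3 -c "
from h import *
go(.528,-.2845,.068,108.3)"
```

```text
t 10.3 pos [ 0.5279 -0.2844  0.0677] yaw 108.29 F [ 0.2 -0.3  0.3] M [ 0.04 -0.01 -0.02] w 0.0107 gf 40.0 q6 -2.47
shift [-0.0001 -0.0001 -0.0003] turn [ 0.     -0.     -0.0002]
```

Emit:
play_rows:
  plan:
    - [0, 0, -0.005, 0, 0, 0]
    - [0, 0, -0.01, 0, 0, 0]
    - [0, 0, -0.015, 0, 0, 0]
    - [0, 0, -0.015, 0, 0, 0]
    - [0, 0, -0.02, 0, 0, 0]
    - [0, 0, -0.02, 0, 0, 0]
    - [0, 0, -0.02, 0, 0, 0]
    - [0, 0, -0.01, 0, 0, 0]
    - [0, 0, 0, 0, 0, 0]
    - [0, 0, 0, 0, 0, 0]

```text
t: 11.55
ee_pos: [0.5274, -0.2841, 0.1817]
eef_rot: [0.499, -3.1, -0.002]
wrist_force: [0.6, -0.4, -0.9]
gripper_width: 0.0104
gripper_force: 40.0
```

```bash
python3 -c "
from h import *
go(.5615,.1290,.183,97.84)
b=snap('side');a=snap('top')
c=lambda s,x,y,w,h:cv2.resize(s['color'][y:y+h,x:x+w,::-1],(400,300),interpolation=cv2.INTER_CUBIC)
cv2.imwrite('pics/c3.png',np.hstack([c(b,300,200,160,120),c(a,375,215,120,90)]))"
```

```text
t 11.55 pos [ 0.5274 -0.2841  0.1817] yaw 108.29 F [ 0.6 -0.4 -0.9] M [ 0.03  0.02 -0.01] w 0.0104 gf 40.0 q6 -2.47
shift [-0.1619  0.3815 -0.001 ] turn [ 0.0012 -0.0012  0.1823]
```

View pics/c3.png

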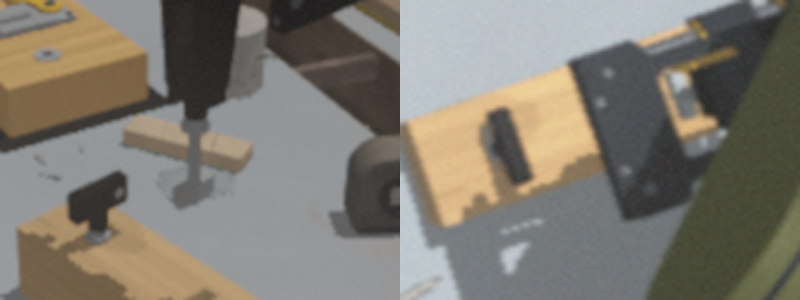

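The side view shows the key held upright, its stem at about px (378,265). The oblong key is untouched. I'll check the stem's offset and then carry it over.

```bash
python3 -c "
from h import *
b=snap('side')
p=status.get_obs()['ee_pos']
for z in(.1207,.15,.1667): print(z,proj(b,[p[0],p[1],z]),proj(b,[p[0]+.002,p[1],z]))
g=b['color'].astype(int)
for r in(252,260,266,270): print(r,g[r,370:388].sum(1)//3)
"
```

```text
0.1207 (np.float64(377.4853426478212), np.float64(280.1264873504168)) (np.float64(378.8025845637576), np.float64(279.8141124281974))
0.15 (np.float64(378.1700510083915), np.float64(261.74555320129826)) (np.float64(379.5166814737436), np.float64(261.4441801486701))
0.1667 (np.float64(378.5744936901317), np.float64(250.88832590825592)) (np.float64(379.938468564802), np.float64(250.59383170048375))
252 [152 147 127 106  97  95  93  94  94  95  97  97 109 134 148 150 150 149]
260 [103 104 106 103 101  97  94  95  96  96 110 119 127 133 134 139 144 150]
266 [148 145 142 139 131 109  95  96  95 101 115 126 126 115 104 103 103 101]
270 [140 142 142 140 128 106  96  95  97 113 135 144 143 142 138 136 139 142]
```

Emit:
play_rows:
  plan:
    - [-0.018, 0.0424, 0, 0, 0, 0]
    - [-0.018, 0.0424, 0, 0, 0, 0]
    - [-0.018, 0.0424, 0, 0, 0, 0]
    - [-0.018, 0.0424, 0, 0, 0, 0]
    - [-0.018, 0.0424, 0, 0, 0, 0]
    - [-0.018, 0.0424, 0, 0, 0, 0]
    - [-0.018, 0.0424, 0, 0, 0, 0]
    - [-0.018, 0.0424, 0, 0, 0, 0]
    - [-0.0179, 0.0423, 0, 0, 0, 0.091]
    - [0, 0, 0, 0, 0, 0.0913]

```text
t: 12.95
ee_pos: [0.5615, 0.1315, 0.1819]
eef_rot: [0.216, -3.133, -0.001]
wrist_force: [0.6, -0.6, -0.5]
gripper_width: 0.0106
gripper_force: 40.0
```

Emit:
play_rows:
  plan:
    - [0, 0, 0.01, 0, 0, 0]
    - [0, 0, 0.01, 0, 0, 0]
    - [0, 0, 0.01, 0, 0, 0]
    - [0, 0, 0.01, 0, 0, 0]
    - [0, 0, 0, 0, 0, 0]
    - [0, 0, 0, 0, 0, 0]
    - [0, 0, 0, 0, 0, 0]
    - [0, 0, 0, 0, 0, 0]
    - [0, 0, 0, 0, 0, 0]
    - [0, 0, 0, 0, 0, 0]

```text
t: 14.2
ee_pos: [0.5619, 0.1287, 0.1428]
eef_rot: [-0.215, 3.134, 0.0]
wrist_force: [-0.9, 0.6, -0.7]
gripper_width: 0.0106
gripper_force: 40.0
```

```bash
python3 -c "
from h import *
go(.5615,.1290,.114,97.84)
b=snap('side')
p=status.get_obs()['ee_pos'];z0=p[2]-.061
for z in(0,.02,.046): print(z,proj(b,[p[0],p[1],z0+z]))
print('hole',proj(b,[.5615,.129,.053]))
c=b['color'][140:240,240:373,::-1];cv2.imwrite('pics/c4.png',cv2.resize(c,(798,600),interpolation=2))"
```

```text
t 14.2 pos [0.5619 0.1287 0.1428] yaw 97.84 F [-0.9  0.6 -0.7] M [ 0.03  0.01 -0.05] w 0.0106 gf 40.0 q6 -1.58
shift [0.0004 0.0004 0.0288] turn [0.     0.0001 0.    ]
0 (np.float64(306.188599437235), np.float64(195.0090983370136))
0.02 (np.float64(305.78876839581807), np.float64(186.40144490976564))
0.046 (np.float64(305.2572742633869), np.float64(174.95931856967314))
hole (np.float64(306.5184448541507), np.float64(207.06783416406788))
```

View pics/c4.png

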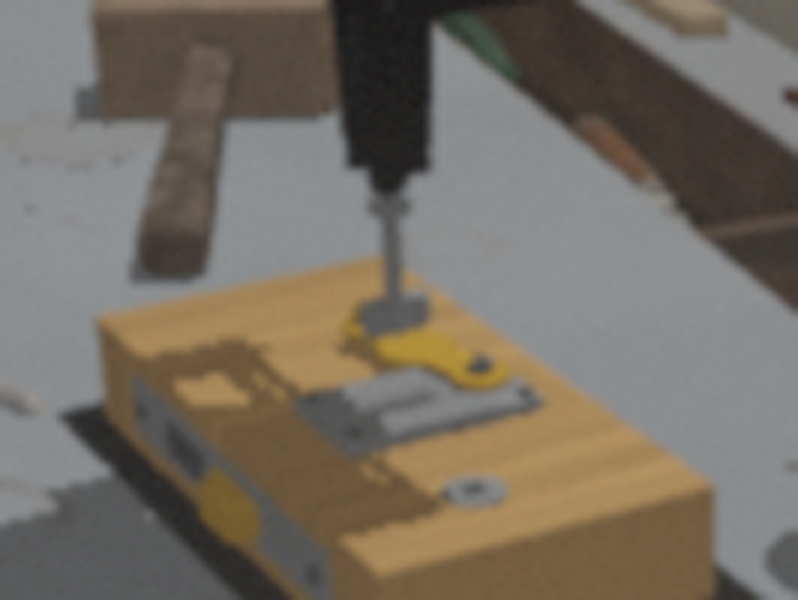

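In the crop the key tip at (305.8,195) matches its projection, and the slot centre at (307,207) matches the measured hole. Descending into the mouth.

Emit:
play_rows:
  plan:
    - [0.0004, 0.0004, 0.008, 0, 0, 0]
    - [0, 0, 0.008, 0, 0, 0]
    - [0, 0, 0.006, 0, 0, 0]
    - [0, 0, 0.003, 0, 0, 0]
    - [0, 0, 0.002, 0, 0, 0]
    - [0, 0, 0.002, 0, 0, 0]
    - [0, 0, 0.002, 0, 0, 0]
    - [0, 0, 0.002, 0, 0, 0]
    - [0, 0, 0.002, 0, 0, 0]
    - [0, 0, 0, 0, 0, 0]

```text
t: 15.5
ee_pos: [0.5612, 0.1294, 0.1073]
eef_rot: [0.215, -3.134, -0.001]
wrist_force: [0.4, 1.5, 0.6]
gripper_width: 0.0108
gripper_force: 40.0
```

```bash
python3 -c "
from h import *
go(.5615,.1290,.068,97.84)"
```

```text
t 15.5 pos [0.5612 0.1294 0.1073] yaw 97.84 F [0.4 1.5 0.6] M [0.59 0.03 0.  ] w 0.0108 gf 40.0 q6 -1.58
shift [-0.0003 -0.0005  0.0393] turn [ 0.0008 -0.0005  0.    ]
```

Emit:
play_rows:
  plan:
    - [0, 0.001, 0.001, 0, 0, 0]
    - [0, -0.0014, 0.0015, 0, 0, 0]
    - [0, 0.0014, 0.0015, 0, 0, 0]
    - [0, -0.0014, 0.0015, 0, 0, 0]
    - [0, 0.0014, 0.0015, 0, 0, 0]
    - [0, -0.0014, 0.0015, 0, 0, 0]
    - [0, 0.0014, 0.0015, 0, 0, 0]
    - [0, -0.0014, 0.0015, 0, 0, 0]
    - [0, 0.0014, 0.0015, 0, 0, 0]
    - [0, -0.001, 0, 0, 0, 0]

```text
t: 16.75
ee_pos: [0.563, 0.1296, 0.0965]
eef_rot: [-0.214, 3.13, 0.002]
wrist_force: [0.8, 4.4, 6.3]
gripper_width: 0.0107
gripper_force: 40.0
```

```bash
python3 -c "
from h import *
go(.5615,.1290,.068,97.84)"
```

```text
t 16.75 pos [0.563  0.1296 0.0965] yaw 97.84 F [0.8 4.4 6.3] M [0.78 0.05 0.01] w 0.0107 gf 40.0 q6 -1.58
shift [ 0.0017 -0.0004  0.0285] turn [ 0.0007  0.0039 -0.    ]
```

Emit:
play_rows:
  plan:
    - [0, 0.0014, 0.0018, 0, 0, 0]
    - [0, -0.0014, 0.0018, 0, 0, 0]
    - [0, 0.0014, 0.0018, 0, 0, 0]
    - [0, -0.0014, 0.0018, 0, 0, 0]
    - [0, 0.0014, 0.0018, 0, 0, 0]
    - [0, -0.0014, 0.0018, 0, 0, 0]
    - [0, 0.0014, 0.0018, 0, 0, 0]
    - [0, -0.0014, 0.0018, 0, 0, 0]
    - [0, 0.0014, 0.0018, 0, 0, 0]
    - [0, -0.001, 0.001, 0, 0, 0]

```text
t: 18.0
ee_pos: [0.5615, 0.1298, 0.077]
eef_rot: [-0.215, 3.134, 0.001]
wrist_force: [2.0, 5.0, 0.1]
gripper_width: 0.0109
gripper_force: 40.0
```

```bash
python3 -c "
from h import *
go(.5615,.1290,.068,97.84)"
```

```text
t 18.0 pos [0.5615 0.1298 0.077 ] yaw 97.85 F [2.  5.  0.1] M [ 1.06 -0.5  -0.05] w 0.0109 gf 40.0 q6 -1.57
shift [ 0.0001 -0.0008  0.009 ] turn [0.0007 0.0005 0.0001]
```

Emit:
play_rows:
  plan:
    - [0, 0.0006, 0.0015, 0, 0, 0]
    - [0, 0, 0.0015, 0, 0, 0]
    - [0, 0, 0.0015, 0, 0, 0]
    - [0, 0, 0.0015, 0, 0, 0]
    - [0, 0, 0.0015, 0, 0, 0]
    - [0, 0, 0.0015, 0, 0, 0]
    - [0, 0, 0.001, 0, 0, 0]
    - [0, 0, 0.001, 0, 0, 0]
    - [0, 0, 0, 0, 0, 0]
    - [0, 0, 0, 0, 0, 0]
  grip_force: 55

```text
t: 19.25
ee_pos: [0.5614, 0.1299, 0.0681]
eef_rot: [0.215, -3.134, 0.001]
wrist_force: [-3.9, 1.0, 9.1]
gripper_width: 0.0102
gripper_force: 55.0
```

```bash
python3 -c "
from h import *
go(.5615,.1290,.068,97.84)"
```

```text
t 19.25 pos [0.5614 0.1299 0.0681] yaw 97.85 F [-3.9  1.   9.1] M [0.07 0.69 0.01] w 0.0102 gf 55.0 q6 -1.57
shift [-0.     -0.0009  0.0001] turn [-0.0003 -0.0006  0.0002]
```

Emit:
play_rows:
  plan:
    - [0, 0, 0, 0, 0, 0.1]
    - [0, 0, 0, 0, 0, 0.1]
    - [0, 0, 0, 0, 0, 0.1]
    - [0, 0, 0, 0, 0, 0.1]
    - [0, 0, 0, 0, 0, 0.1]
    - [0, 0, 0, 0, 0, 0.1]
    - [0, 0, 0, 0, 0, 0.1]
    - [0, 0, 0, 0, 0, 0.1]
    - [0, 0, 0, 0, 0, 0.1]
    - [0, 0, 0, 0, 0, 0]

```text
t: 20.5
ee_pos: [0.5621, 0.1296, 0.0681]
eef_rot: [1.169, 2.914, -0.001]
wrist_force: [-1.2, -1.0, 7.9]
gripper_width: 0.0103
gripper_force: 55.0
```

```bash
python3 -c "
from h import *
go(.5614,.1299,.068,97.84-80)"
```

```text
t 20.5 pos [0.5621 0.1296 0.0681] yaw 46.29 F [-1.2 -1.   7.9] M [-0.17  0.31  0.14] w 0.0103 gf 55.0 q6 -0.67
shift [ 0.0007 -0.0003  0.0001] turn [0.0005 0.0016 0.4965]
```

Emit:
play_rows:
  plan:
    - [0, 0, 0, 0, 0, 0.1]
    - [0, 0, 0, 0, 0, 0.1]
    - [0, 0, 0, 0, 0, 0.1]
    - [0, 0, 0, 0, 0, 0.1]
    - [0, 0, 0, 0, 0, 0.06]
    - [0, 0, 0, 0, 0, 0.06]
    - [0, 0, 0, 0, 0, 0]
    - [0, 0, 0, 0, 0, 0]
    - [0, 0, 0, 0, 0, 0]
    - [0, 0, 0, 0, 0, 0]

```text
t: 21.75
ee_pos: [0.5616, 0.1294, 0.0682]
eef_rot: [1.878, 2.517, -0.002]
wrist_force: [-2.6, -1.2, 9.9]
gripper_width: 0.0108
gripper_force: 55.1
```

```bash
python3 -c "
from h import *
go(.5614,.1299,.068,97.84-80)
b=snap('side')
c=b['color'][160:250,250:370,::-1];cv2.imwrite('pics/c5.png',cv2.resize(c,(800,600),interpolation=2))"
```

```text
t 21.75 pos [0.5616 0.1294 0.0682] yaw 16.54 F [-2.6 -1.2  9.9] M [-0.36  0.73  0.08] w 0.0108 gf 55.1 q6 -0.15
shift [ 0.0006 -0.      0.0002] turn [-0.0006  0.0016 -0.0228]
```

View pics/c5.png

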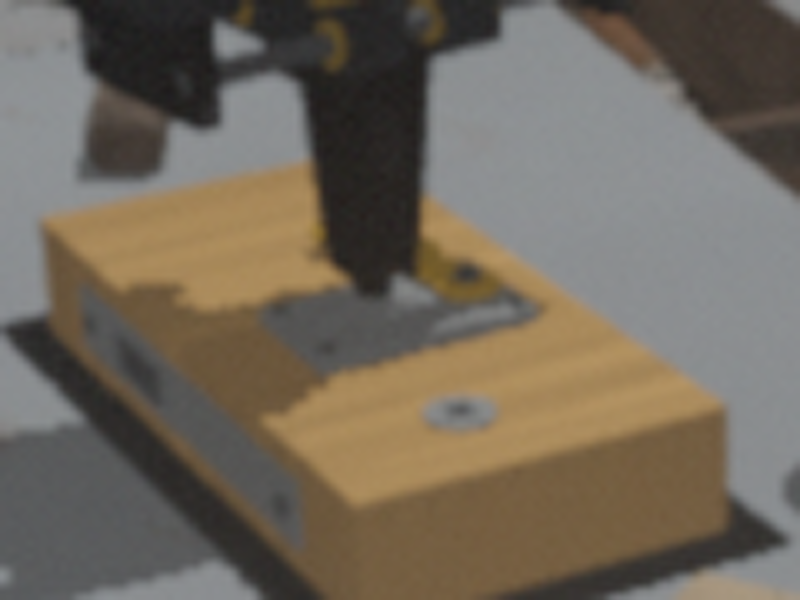

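The bolt no longer stands out of the edge plate, and the cover is still aside. I'll add a small margin of turn and then hand in.

Emit:
play_rows:
  plan:
    - [0, 0, 0, 0, 0, 0.02]
    - [0, 0, 0, 0, 0, 0.02]
    - [0, 0, 0, 0, 0, 0]
    - [0, 0, 0, 0, 0, 0]
    - [0, 0, 0, 0, 0, 0]
    - [0, 0, 0, 0, 0, 0]
    - [0, 0, 0, 0, 0, 0]
    - [0, 0, 0, 0, 0, 0]
    - [0, 0, 0, 0, 0, 0]
    - [0, 0, 0, 0, 0, 0]

```text
t: 23.05
ee_pos: [0.5616, 0.1294, 0.0682]
eef_rot: [1.928, 2.479, -0.002]
wrist_force: [-2.7, -1.6, 9.8]
gripper_width: 0.0105
gripper_force: 55.1
```

```bash
python3 -c "
from h import *
go(.5614,.1299,.068,97.84-80)
print(manip.hand_in())"
```

```text
t 23.05 pos [0.5616 0.1294 0.0682] yaw 14.25 F [-2.7 -1.6  9.8] M [-0.37  0.76  0.15] w 0.0105 gf 55.1 q6 -0.11
shift [ 0.0006 -0.      0.0002] turn [-0.0007  0.0016 -0.0627]
the job is handed in; nothing more can be done
None
```

I handed the job in at about 23 s with the cover aside, the round-headed key in to its collar, the gripper turned about 1.46 rad clockwise still gripping it at 55 N, and the latch bolt looking flush in the side camera; no verdict came back.

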